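Put the stamp away in the bin with the ratchet lid

TASK

Put the wooden rubber stamp back in the grey supply bin: lift the lid to the highest notch of its ratchet stay and let go so that it props itself, then stand the stamp upright in the blue tray at the back of the bin, its long side along the tray. Then throw the red-pinned pawl right over towards the front so that the lid can come down, and see that it has sunk fully shut, with the pawl left thrown over; do not knock the other things about and do not slam the lid.

Things in the scene. Friction and masses are not known exactly. Their poses are not given: they have to be found in the camera images.
- supply_bin: Grey sheet-steel bin, fixed: 200 mm deep (its x, towards the hinge), 300 wide (its y, to its left), rim at 70, inner floor at 6. Origin: centre of the underside. Dividers 36 mm high: pen slots along both side walls, a trough in front, and at the back three cells 63 wide, 103 deep, centres at x +46, y -42, +24, +90 mm; two hold boxes, one (varying) the blue tray.
- lid (a joint): Hinge angle of the grey lid (0.5 kg), rad: 0 shut, grows as its front rises, end stop 1.32. A toothed quadrant on its right side lets it rise freely (2 to 6 N at the pull) but holds it from sinking at notches 0.128 apart: highest 1.28, next 1.15; so raise it past 1.29, let go, it drops back to 1.28. Starts shut or in a low notch. With the pawl thrown, it sinks shut by itself in 4 to 6 s.
- lid_hinge (a point): Point on the hinge line, at the middle of the bin's width: bin x +100, z +70 mm; the line runs along the bin's y. Axes turn with the lid (those of the bin when shut). The lid is a cap 309 mm wide (154.5 to each side) that reaches 206 mm in front of the hinge line; its flat underside lies 20 mm above that line when shut, its skirts reach 8 mm below it.
- lid_pull (a point): Middle of the lid's black round pull bar: 10 mm thick, 104 long, parallel to the hinge, 50 mm in front of the lid's edge, free all round, a thin steel arm at each end. In the lid's axes it is 257 mm in front of and 11 mm above the hinge point; height 81 mm shut, about 320 mm at the highest notch. It may turn in the fingers as it swings on its arc.
- pawl (a joint): Angle of the steel drop pawl outside the bin's right wall, rad: -0.05 to 0.15 = in the teeth (it clicks over them as the lid rises), positive = thrown towards the bin's front. By its own weight it stays in the teeth below about 0.5 and falls right over to its stop at 1.95 beyond that. 2 to 4 N at its pin throws it while it carries the lid.
- pawl_pivot (a point): Pivot of the pawl, at bin x +23.5, y -168.5, z +59 mm, its axis along the bin's y. From it a flat steel lever 12 mm wide goes up, leaning 30 degrees back towards the hinge, to the red pin.
- pawl_pin (a point): Middle of the red thumb pin on the pawl: 13 mm thick, 34 long, along the bin's y, standing out to the right, 82 mm from the pivot. In the teeth it is at bin x +65, y -188.5, z +130 mm; thrown over, near x -55, z +77 mm. Its inner end is 17 mm outside the lid's right edge and the propped lid stands beside it, so lean the gripper outwards. Free space behind and outside it.
- stamp_tray: Blue plastic tray with a cork floor, fixed in one of the three rear cells: outside 84 mm (its x, along the bin's x) by 52, inside 78 by 46, walls 12 mm high. Origin: centre of its underside, 6 mm above the desk; its floor is 3 mm above that. The propped lid leans over it: come in from the front with the gripper leaning 20 to 30 degrees.
- stamp: Wooden rubber stamp, 40 to 85 g: base 28 mm (its x) by 58 mm (its y) and 16 mm high, with a round turned handle about 24 mm thick up to 73 mm. Origin: centre of the underside, z up when it stands. It starts standing on the desk to the right of the bin.
- staple_box: Light cardboard box of staples, 41 x 74 x 27 mm, lying in a rear cell; leave it there. Origin: centre of its underside.
- paperclip_box: Light box of paper clips, 53 x 75 x 21 mm, lying in a rear cell; leave it there. Origin: centre of its underside.
- tape_roll: Roll of tan tape lying flat, 104 mm across, 25 mm high; bystander.
- refill_box: Box of heavy staples, 37 x 62 x 31 mm; bystander.
- glue_stick: White and grey glue stick lying down, 28 x 95 x 28 mm; bystander.
- grey_marker: White and grey marker lying down, 16 x 125 x 18 mm; bystander.
- eraser: White eraser in a grey sleeve, 23 x 52 x 13 mm; bystander.
- big_clip: Black binder clip, 41 x 51 x 21 mm; bystander.
There are look-alikes about, which are no part of the job. Several things look just like the stamp: the one meant starts nearest to the robot's base.

How it is judged (in metres and radians):
On the way, in this order (a step that is already met when the one before it is completed fails the run):
1. the lid is propped on the highest notch by the pawl alone, with the fingers off the bin (value of joint lid above 1.22 rad and value of joint pawl below 0.3 rad and contact force between the fingers and supply_bin below 0.3 N), for 0.3 s.
2. the stamp stands upright in the blue tray, released, the lid still propped (horizontal distance between stamp and stamp_tray below 0.018 m and z of stamp in the frame of stamp_tray between -0.002 and 0.008 m and angle between stamp's own z axis and vertical below 0.12 rad and contact force between the fingers and stamp below 0.1 N and value of joint lid above 1.22 rad), for 0.3 s.
3. the pawl is thrown right over (value of joint pawl above 1.5 rad), for 0.2 s.
At the end, for the whole second after the job is handed in: The lid is fully shut (within 0.04 rad) with the pawl thrown over (beyond 1.5 rad), and the stamp stands upright (within 0.12 rad) on the floor of the blue tray, within 18 mm of its middle, at rest; every other thing is within 30 mm of where it was (value of joint lid below 0.04 rad and value of joint pawl above 1.5 rad and horizontal distance between stamp and stamp_tray below 0.018 m and z of stamp in the frame of stamp_tray between -0.002 and 0.008 m and angle between stamp's own z axis and vertical below 0.12 rad and linear speed of stamp below 0.02 m/s); the robot touches nothing.
It fails at once if a bystander on the desk or a box in the bin was pushed more than 30 mm (distance of any of tape_roll, refill_box, glue_stick, grey_marker, eraser, big_clip, staple_box, paperclip_box from where it was at the start of the episode above 0.03 m).
It fails at once if the lid was slammed (falling faster than 1.5 rad/s) (velocity of joint lid below -1.5 rad/s).
It also fails if it takes over 72 s, if anything falls off the work surface, if the arm or the gripper's body presses on something with over 40 N, if the wrist force passes 120 N, or if a joint passes its speed limit or range.

ROBOT

A 7-joint arm with a two-finger parallel gripper is mounted at the origin on a cart in front of the work surface, level with it; the furniture and walls round the work are solid. World frame = base frame: x ahead of the robot, y to its left, z up, the work surface at z = 0. Lengths are in mm, angles in rad, forces in N, time in s.
With the tool pointing down it reaches from about 400 to 900 mm from the base axis. Payload 5.5 kg.
Tool frame: the origin (TCP) lies at the very end of the fingers, on their centre line; the grasp point (between the pads) lies 19 mm behind it; z points along the fingers, x is the direction in which the jaws open and shut, and the axes are right-handed (so a half turn about z gives the same grasp; the last joint's range is limited). The gripper opens to 92 mm and grips with 3 to 60 N. Pads are 19 mm wide; open, the fingers measure 130 mm over their backs; the gripper's body (75 mm by 190 mm) begins 47 mm behind the grasp point.
Start: joints at [-1.084, 0.501, -0.427, 1.55, 0.221, 1.138, -0.21], TCP at [144.22, 633.798, 226.729] pointing down, gripper open.
Joint ranges: [-2.88, 2.88], [-0.31, 2.03], [-1.54, 1.56], [0.2, 2.42], [-1.41, 4.55], [0.19, 2.02], [-2.57, 2.57]. Speed limits (rad/s): [2.57, 2.57, 3.14, 3.14, 3.14, 3.14, 3.14].

INTERFACE

Orientations are given as a unit quaternion [x, y, z, w].
In Python, from bench import r gives the robot as it stands.
- The arm moves only by the tool drive_tool, never from a script. Its argument "rows" is a list of rows, each a list of 5 numbers: the shift along the world's x, y, z in units of 40 mm (1.0 is 40 mm), then the turn about the world's z in rad, then the opening, from 0 (shut) to 1 (fully open). A call has 1 to 12 rows; each row is the pose to reach, as a shift and turn from the pose commanded when the call began; what a row does not reach only later rows make up. A row lasts 1/12 s, in which the tool goes at most 41.7 mm and 7.16 degrees, less where a joint would pass 70% of its speed; a pose out of reach is approached as far as the arm can. A call with a gripper value outside its range is refused whole. The fingers move at their own pace and stop on an object; "grip_force" is the grip in N (left out, the last holds). Time passes only in rows, so rows that repeat a pose let the fingers close. It gives the time, the measured TCP pose, the force and the opening at its end, in the units of the state.
- r.read_state(): the state, without advancing time (a new reading comes with each control period).
- r.read_camera(name): name is "side" or "top"; returns (picture, depth): 384x512x3 uint8, blue, green, red; 384x512 float32, mm along the optical axis (not along the pixel's ray), 0 where there is no reading.
- r.camera_info(name): a dict with "fx", "fy", "cx", "cy" (pixels), "R" (3x3) and "t" (3): a world point X has camera coordinates R X + t. Camera axes: x right, y down, z forward; pixel columns grow to the right and rows downward; lengths in mm; the calibration is good to about 2 mm. A picture is of the moment at which its call begins. camera_info takes no time and is no camera call.
- r.job_done(): hands the job in, once; it reports no verdict.
The state is a dict: "clock": time; "joint_positions": joint angles; "qvel": joint speeds; "joint_efforts": joint torques, N m; "ee_pos": TCP position; "tcp_rot": TCP orientation; "wrist_force": force on the tool from outside, world axes, zero at the start; "wrist_torque": the same for the moment, N m; "gripper_width": finger opening in mm.
Only numpy, scipy, OpenCV 4.12 (cv2) and the standard library are available. Lean on these libraries where they do the work, as an engineer would, in place of code of your own. Each camera call takes 0.05 s, during which the arm holds its last target. There are 200 camera calls.

## Working session

There is one attempt and no reset: what is moved stays moved. The work goes in short steps, Python scripts to look and compute and a tool call to move; the robot and the scene stay as the last step left them, time stands still between calls to the robot, and variables do not carry over. Pictures are saved under pics/ and viewed, about 8 in all and at most 12, crops included, and the job is handed in when it is done.

Besides the shell and the picture viewer there is one more tool, called as a command line: name --pt "numbers of a row" for each row, then --argument value for the rest. drive_tool: Moves the arm, as the interface text tells. Its arguments: {"type":"object","properties":{"rows":{"type":"array"},"grip_force":{"type":"number"}},"required":["rows"]}

```bash
ls; mkdir -p pics
cat > h.py <<'E'
import numpy as np, cv2
from bench import r
from scipy.spatial.transform import Rotation as Ro
def cloud(n):
    im,d=r.read_camera(n); c=r.camera_info(n)
    v,u=np.indices(d.shape); R=np.array(c["R"]);t=np.array(c["t"])
    P=np.stack([(u-c["cx"])*d/c["fx"],(v-c["cy"])*d/c["fy"],d],-1)
    return im,d,(P-t)@R
def st():
    s=r.read_state(); print(s["clock"],np.round(s["ee_pos"],1),np.round(s["tcp_rot"],3),np.round(s["wrist_force"],1),s["gripper_width"],np.round(s["joint_positions"],3)); return s
E
python3 - <<'E'
from h import *
s=st()
for n in("top","side"):
    im,d,W=cloud(n); np.savez(f"{n}0.npz",im=im,d=d,W=W)
    cv2.imwrite(f"pics/{n}0.png",cv2.resize(im,(800,600)))
    c=r.camera_info(n);print(n,c["fx"],c["cx"],c["cy"],np.round(-np.array(c["R"]).T@c["t"]),np.round(c["R"],2).tolist())
E
```

```text
pics
0.0 [144.1 633.1 225.7] [ 0.782  0.624 -0.001  0.001] [0.6 0.1 0.3] 91.79118997250144 [-1.084  0.502 -0.427  1.551  0.221  1.138 -0.21 ]
top 436.68289905061306 257.736403934188 191.41382075016074 [ 467.  -96. 1378.] [[0.03, -1.0, -0.02], [-1.0, -0.02, -0.04], [0.04, 0.02, -1.0]]
side 374.13870420665035 261.631151450392 190.45760465377063 [  56. 1040.  810.] [[-0.92, -0.4, -0.02], [-0.18, 0.45, -0.87], [0.35, -0.8, -0.49]]
```

View pics/top0.png

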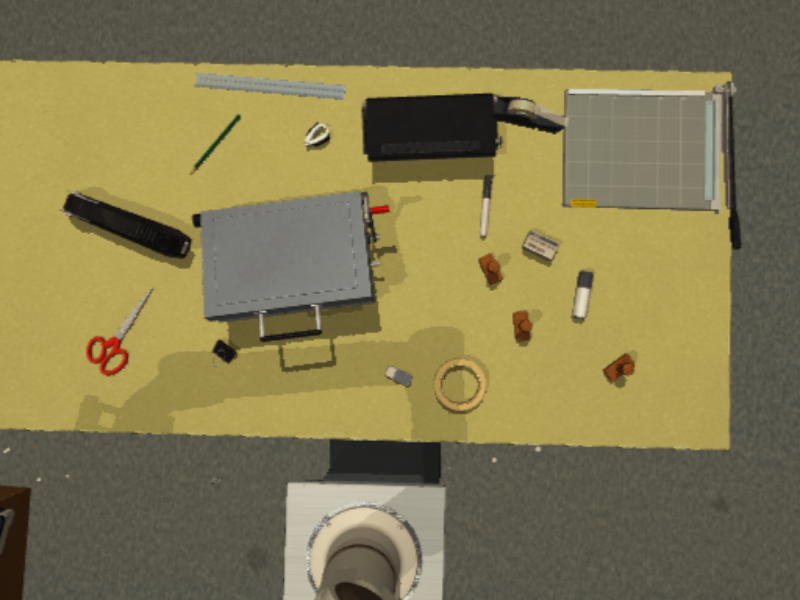

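View pics/side0.png

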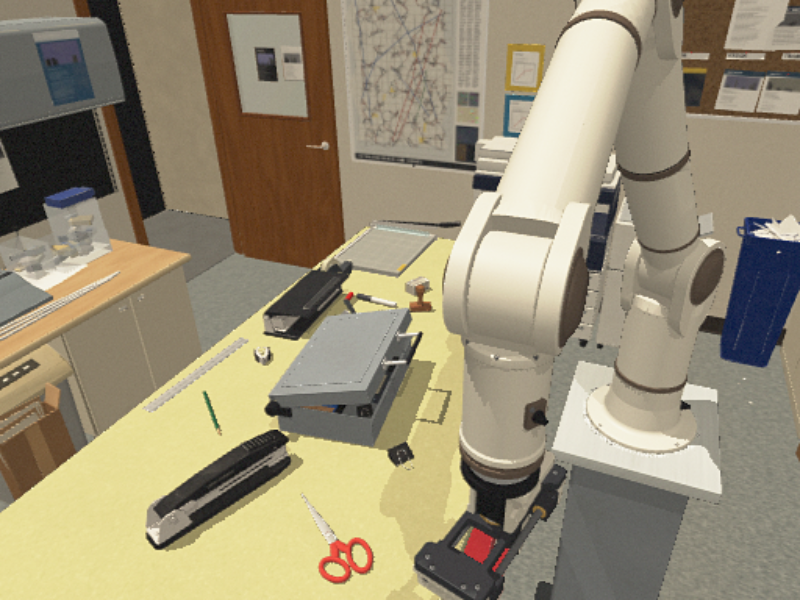

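The lid looks raised to a low notch. The pull is near (290,320), the red pin near (378,210), and the stamps near (490,268), (522,326) and (620,368). The tool keeps pointing down, so only yaw can change. Next I measure.

Run:
```python
from h import *
from scipy import ndimage as nd
z=np.load("top0.npz");im,W=z["im"],z["W"]
hsv=cv2.cvtColor(im,cv2.COLOR_BGR2HSV).astype(int)
H,S,V=hsv[...,0],hsv[...,1],hsv[...,2]; Z=W[...,2]
def px(u,v): 
    u,v=int(u*.64),int(v*.64); return np.round(W[v,u],0)
print("desk",px(300,520)if 0 else px(150,420),px(640,300))
# red pin
m=((H<8)|(H>172))&(S>150)&(V>120)&(Z>60); 
p=W[m]; p=p[(p[:,1]<100)]; print("pin",len(p),p.mean(0),p.min(0),p.max(0))
# brown stamps
m=((H<14))&(S>120)&(Z>5)&(Z<120); l,n=nd.label(nd.binary_dilation(m))
for i in range(1,n+1):
    q=W[(l==i)&m]
    if len(q)>40:
        b=q[(q[:,2]<30)]; t=q[q[:,2]>58]
        print("st",len(q),q.mean(0).round(),"base",b[:,:2].mean(0).round(1) if len(b) else'',len(b),"top",(t.mean(0).round(1),len(t)) if len(t) else'',"dist",np.hypot(*q.mean(0)[:2]).round())
        print(cv2.minAreaRect(q[q[:,2]<40][:,:2].astype(np.float32)))
# lid
m=(Z>60)&(Z<200)&(S<60)&(W[...,0]>350)&(W[...,0]<750)
l,n=nd.label(m); k=np.argmax(np.bincount(l.ravel())[1:])+1
q=W[l==k]; c=q.mean(0); print("grey",len(q),c,q.min(0),q.max(0))
u,s,vt=np.linalg.svd(q-c,full_matrices=False); print("normal",vt[2], s)
print(cv2.minAreaRect(q[:,:2].astype(np.float32)))
for u,v in[(262,325),(262,335),(290,335),(318,332),(320,318),(350,192),(205,215),(207,318),(372,299),(290,250)]: print(u,v,px(u,v),hsv[int(v*.64),int(u*.64)])
```

```text
desk [267. 438.   0.] [ 532. -542.   -3.]
pin 41 [675.80991236 -24.34905511 167.2609054 ] [467.25816905 -95.77373402 131.74614817] [ 686.28256209   -6.15386552 1378.27658138]
st 151 [ 585. -239.   33.] base [ 584.8 -238.6] 103 top (array([ 586.2, -238.6,   69.3]), 48) dist 632.0
((586.3338012695312, -239.85630798339844), (54.589813232421875, 25.758277893066406), 25.769786834716797)
st 155 [ 474. -302.   33.] base [ 474.4 -301.7] 107 top (array([ 473.9, -301.6,   70.6]), 48) dist 562.0
((473.95452880859375, -303.92535400390625), (54.44263458251953, 25.809709548950195), 6.566013336181641)
st 210 [396. 530.   8.] base [396.4 529.9] 210 top  dist 662.0
((399.3407287597656, 529.9999389648438), (84.33951568603516, 68.63499450683594), 49.972259521484375)
st 171 [ 398. -494.   33.] base [ 397.2 -493.9] 116 top (array([ 398.8, -495.8,   69.2]), 50) dist 635.0
((397.4291076660156, -496.3260803222656), (26.22376823425293, 56.206939697265625), 39.21294403076172)
grey 7835 [589.11846382 151.46134662 118.17089107] [437.17334675 -12.28154967  61.12886049] [722.50268705 337.85605237 153.45113306]
normal [0.20587643 0.02915905 0.97814347] [7963.44535634 5837.18993634  835.36397128]
((571.73095703125, 151.88697814941406), (259.6979675292969, 341.44781494140625), 8.689945220947266)
262 325 [463. 187. 142.] [ 17  30 194]
262 335 [446. 185. 147.] [ 22  24 199]
290 335 [447. 134. 147.] [ 0 20 38]
318 332 [454.  83. 148.] [10 19 41]
320 318 [479.  82. 139.] [ 20  39 143]
350 192 [740.  46.   3.] [ 24 123 159]
205 215 [671. 313.  93.] [ 20   6 119]
207 318 [474. 289. 136.] [25 31 49]
372 299 [517. -12. 116.] [30  7 38]
290 250 [603. 145. 116.] [ 34  14 124]
```

Run:
```python
import cv2,numpy as np
z=np.load("top0.npz")["im"];c=z[100:250,115:265]
cv2.imwrite("pics/c1.png",cv2.resize(c,(600,600),interpolation=cv2.INTER_CUBIC))
```

```text
(no output)
```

View pics/c1.png

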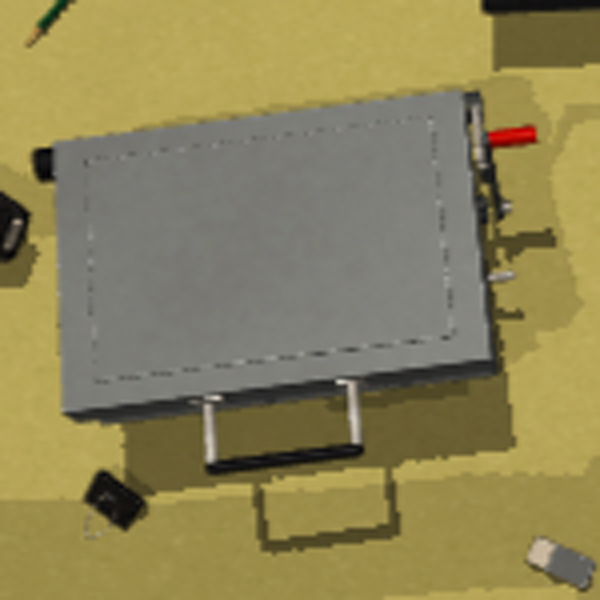

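```bash
cat >> h.py <<'E'
def lidfit(W,im):
    hsv=cv2.cvtColor(im,cv2.COLOR_BGR2HSV).astype(int); Z=W[...,2]
    m=(Z>75)&(Z<180)&(hsv[...,1]<60)&(hsv[...,2]>75)&(W[...,0]>450)&(W[...,0]<740)&(W[...,1]>-30)&(W[...,1]<350)
    q=W[m]
    A=q
    for _ in range(15):
        co,*_r=np.linalg.lstsq(np.c_[A[:,:2],np.ones(len(A))],A[:,2],rcond=None)
        e=np.abs(np.c_[q[:,:2],np.ones(len(q))]@co-q[:,2]); A=q[e<max(4,np.percentile(e,70) if _<3 else 4)]
    return co,A
E
python3 - <<'E'
from h import *
z=np.load("top0.npz");im,W=z["im"],z["W"]
co,A=lidfit(W,im); n=np.array([-co[0],-co[1],1]);n/=np.linalg.norm(n)
print(len(A),co,"tilt",np.arccos(n[2]),"normal dir yaw deg",np.degrees(np.arctan2(-co[1],-co[0])))
# largest component in image -> rect
rc=cv2.minAreaRect(A[:,:2].astype(np.float32)); print(rc)
yaw=np.radians(8.6)
for yaw in np.radians([7.5,8,8.5,9,9.5]):
    ex=np.array([np.cos(yaw),np.sin(yaw)]);ey=np.array([-ex[1],ex[0]])
    a,b=A[:,:2]@ex,A[:,:2]@ey
    # edges: back edge x max per y-bin, front edge
    bins=np.linspace(b.min()+20,b.max()-20,9); k=np.digitize(b,bins)
    print(np.degrees(yaw),[a[k==i].max().round(0) for i in range(1,9)],[a[k==i].min().round(0) for i in range(1,9)],b.min().round(),b.max().round())
    bb=np.linspace(a.min()+20,a.max()-20,7);k=np.digitize(a,bb)
    print('   ',[b[k==i].max().round(0) for i in range(1,7)],[b[k==i].min().round(0) for i in range(1,7)])
hsv=cv2.cvtColor(im,cv2.COLOR_BGR2HSV).astype(int)
m=(hsv[...,2]<60)&(W[...,2]>90)&(W[...,2]<200)&(W[...,0]<480)&(W[...,0]>420)&(W[...,1]>70)&(W[...,1]<200)
p=W[m];print("bar",len(p),p.mean(0),p[p[:,1]>150].mean(0),p[p[:,1]<110].mean(0),p.min(0),p.max(0))
m=((hsv[...,0]<8)|(hsv[...,0]>172))&(hsv[...,1]>150)&(W[...,2]>100)&(W[...,2]<200);p=W[m];print("pin",len(p),p.mean(0),p.min(0),p.max(0))
E
```

```text
6279 [-2.47237677e-01 -3.90095133e-02  2.71809001e+02] tilt 0.24525746393064188 normal dir yaw deg 8.966292209853247
((599.0722045898438, 151.35885620117188), (204.77285766601562, 318.4582214355469), 8.58945083618164)
7.499999999999999 [np.float64(718.0), np.float64(717.0), np.float64(717.0), np.float64(717.0), np.float64(715.0), np.float64(715.0), np.float64(714.0), np.float64(714.0)] [np.float64(514.0), np.float64(514.0), np.float64(512.0), np.float64(513.0), np.float64(512.0), np.float64(511.0), np.float64(510.0), np.float64(509.0)] -86.0 233.0
    [np.float64(229.0), np.float64(228.0), np.float64(230.0), np.float64(231.0), np.float64(230.0), np.float64(233.0)] [np.float64(-79.0), np.float64(-79.0), np.float64(-78.0), np.float64(-77.0), np.float64(-86.0), np.float64(-85.0)]
8.0 [np.float64(718.0), np.float64(717.0), np.float64(717.0), np.float64(717.0), np.float64(716.0), np.float64(716.0), np.float64(716.0), np.float64(715.0)] [np.float64(514.0), np.float64(513.0), np.float64(512.0), np.float64(513.0), np.float64(513.0), np.float64(512.0), np.float64(512.0), np.float64(511.0)] -9
[... 1560 characters left out ...]
oat64(513.0), np.float64(514.0), np.float64(514.0), np.float64(514.0), np.float64(516.0), np.float64(516.0)] -110.0 210.0
    [np.float64(210.0), np.float64(208.0), np.float64(209.0), np.float64(208.0), np.float64(208.0), np.float64(208.0)] [np.float64(-98.0), np.float64(-99.0), np.float64(-99.0), np.float64(-99.0), np.float64(-110.0), np.float64(-109.0)]
bar 136 [446.01949641 131.50613692 146.02783192] [440.44006711 168.09716146 145.42075877] [451.81646334  93.16831725 146.20028008] [434.22185025  77.52979541 138.23975587] [456.78707918 187.62451518 153.45113306]
pin 49 [679.98767027 -21.90850483 136.59484377] [673.50775838 -37.81906184 131.74614817] [686.28256209  -6.15386552 141.03040084]
```

Run:
```python
from h import *
z=np.load("side0.npz");im,d,W=z["im"],z["d"],z["W"]
s=r.read_state(); R=Ro.from_quat(s["tcp_rot"]).as_matrix(); print(R.round(3))
T=(W-np.array(s["ee_pos"]))@R   # tool coords
m=(d>0)&(np.hypot(T[...,0],T[...,1])<130)&(T[...,2]<5)&(T[...,2]>-450)
T=T[m]
for a in range(-440,10,20):
    q=T[(T[:,2]>=a)&(T[:,2]<a+20)]
    if len(q)>5: print(a,len(q),"x",q[:,0].min().round(),q[:,0].max().round(),"y",q[:,1].min().round(),q[:,1].max().round())
```

```text
[[ 0.222  0.975 -0.   ]
 [ 0.975 -0.222 -0.002]
 [-0.002 -0.    -1.   ]]
-440 1926 x -129.0 -8.0 y -38.0 63.0
-420 2562 x -127.0 38.0 y -48.0 55.0
-400 2043 x -87.0 52.0 y -54.0 49.0
-380 1529 x -85.0 54.0 y -56.0 49.0
-360 965 x -25.0 54.0 y -56.0 34.0
-340 835 x -8.0 46.0 y -50.0 35.0
-320 645 x -9.0 41.0 y -40.0 32.0
-300 714 x -14.0 38.0 y -37.0 29.0
-280 740 x -12.0 38.0 y -47.0 34.0
-260 556 x -11.0 38.0 y -41.0 30.0
-240 580 x -12.0 38.0 y -37.0 33.0
-220 677 x -19.0 40.0 y -39.0 36.0
-200 245 x -14.0 40.0 y -39.0 29.0
-180 665 x -50.0 38.0 y -36.0 38.0
-160 97 x -45.0 18.0 y -36.0 35.0
-140 342 x -16.0 18.0 y -26.0 23.0
-120 2120 x -96.0 96.0 y -36.0 38.0
-100 746 x -93.0 95.0 y -36.0 37.0
-80 199 x -87.0 87.0 y -36.0 37.0
-60 21 x -65.0 -46.0 y -10.0 -7.0
-40 16 x -48.0 -45.0 y -9.0 -1.0
-20 22 x -55.0 -45.0 y -10.0 6.0
```

drive_tool --pt "0.47 -0.78 0 -0.1 0.4" --pt "0.94 -1.56 0 -0.2 0.4" --pt "1.41 -2.34 0 -0.3 0.4" --pt "1.88 -3.12 0 -0.4 0.4" --pt "2.35 -3.9 0 -0.5 0.4" --pt "2.82 -4.68 0 -0.6 0.4" --pt "3.29 -5.46 0 -0.7 0.4" --pt "3.76 -6.24 0 -0.8 0.4" --pt "4.23 -7.02 0 -0.9 0.4" --pt "4.7 -7.8 0 -1.0 0.4" --pt "5.17 -8.58 0 -1.1 0.4" --pt "5.64 -9.36 0 -1.197 0.4" --grip_force 20

```text
clock: 1.1
ee_pos: [370.2, 257.6, 226.7]
tcp_rot: [0.997, 0.073, -0.0, -0.0]
wrist_force: [0.6, 1.1, 0.4]
gripper_width: 36.7
```

drive_tool --pt "0.5 -0.8 -0.2 0 0.4" --pt "1.0 -1.6 -0.4 0 0.4" --pt "1.5 -2.4 -0.7 0 0.4" --pt "1.9 -3.18 -1.0 0 0.4" --pt "1.9 -3.18 -1.0 0 0.4" --pt "1.9 -3.18 -1.0 0 0.4"

```text
clock: 1.6
ee_pos: [445.7, 129.8, 185.7]
tcp_rot: [0.997, 0.072, -0.001, 0.001]
wrist_force: [-0.4, 0.7, 0.4]
gripper_width: 36.5
```

Run:
```python
from h import *
s=st()
im,d,W=cloud("side"); 
cv2.imwrite("pics/s1.png",cv2.resize(im[150:310,140:354],(800,598),interpolation=cv2.INTER_CUBIC))
```

```text
1.6 [445.7 129.8 185.7] [ 0.997  0.072 -0.001  0.001] [-0.4  0.7  0.4] 36.52684284933774 [-0.397  0.191  0.062  2.054 -0.014  0.899 -0.182]
```

View pics/s1.png

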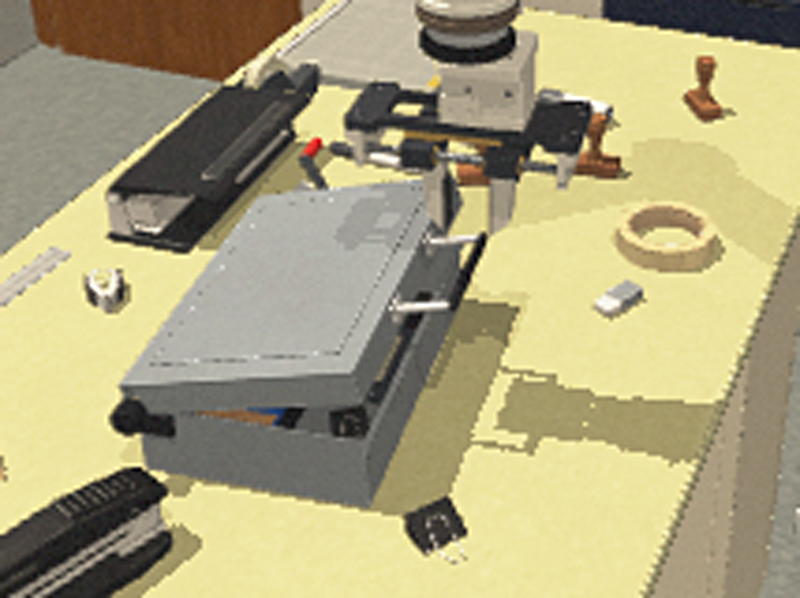

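The fingers straddle the bar line about 60 mm above it. I go down and grip.

drive_tool --pt "0 0.03 -0.6 0 0.4" --pt "0 0.03 -1.2 0 0.4" --pt "0 0.03 -1.57 0 0.4" --pt "0 0.03 -1.57 0 0.0" --pt "0 0.03 -1.57 0 0.0" --pt "0 0.03 -1.57 0 0.0" --pt "0 0.03 -1.57 0 0.0"

```text
clock: 2.23
ee_pos: [446.7, 134.4, 125.2]
tcp_rot: [0.997, 0.075, 0.001, -0.0]
wrist_force: [-0.2, 0.2, 0.2]
gripper_width: 14.2
```

Run:
```python
import numpy as np
yaw=np.radians(8.6);c,s=np.cos(yaw),np.sin(yaw)
def P(t): 
    x=707.4-257*np.cos(t)+11*np.sin(t); return np.array([x*c,x*s,70+257*np.sin(t)+11*np.cos(t)])
p0=P(.2453)
for k,t in enumerate(np.r_[np.linspace(.2453,1.31,25)[1:]]): print(k+1,round(t,3),((P(t)-p0)/40).round(2).tolist(), ((P(t)-P(.7779+0*t))/40).round(2).tolist())
```

```text
1 0.29 [0.09, 0.01, 0.27] [-1.68, -0.25, -2.61]
2 0.334 [0.18, 0.03, 0.54] [-1.58, -0.24, -2.34]
3 0.378 [0.29, 0.04, 0.8] [-1.47, -0.22, -2.08]
4 0.423 [0.41, 0.06, 1.06] [-1.35, -0.2, -1.82]
5 0.467 [0.55, 0.08, 1.31] [-1.21, -0.18, -1.57]
6 0.511 [0.69, 0.1, 1.56] [-1.07, -0.16, -1.32]
7 0.556 [0.84, 0.13, 1.8] [-0.92, -0.14, -1.08]
8 0.6 [1.01, 0.15, 2.03] [-0.75, -0.11, -0.85]
9 0.645 [1.18, 0.18, 2.25] [-0.58, -0.09, -0.62]
10 0.689 [1.37, 0.21, 2.47] [-0.4, -0.06, -0.41]
11 0.733 [1.56, 0.24, 2.68] [-0.2, -0.03, -0.2]
12 0.778 [1.76, 0.27, 2.88] [-0.0, -0.0, -0.0]
13 0.822 [1.97, 0.3, 3.07] [0.21, 0.03, 0.19]
14 0.866 [2.19, 0.33, 3.25] [0.43, 0.06, 0.37]
15 0.911 [2.42, 0.37, 3.42] [0.65, 0.1, 0.54]
16 0.955 [2.65, 0.4, 3.58] [0.89, 0.13, 0.7]
17 0.999 [2.89, 0.44, 3.73] [1.13, 0.17, 0.85]
18 1.044 [3.14, 0.47, 3.86] [1.37, 0.21, 0.99]
19 1.088 [3.39, 0.51, 3.99] [1.63, 0.25, 1.11]
20 1.133 [3.65, 0.55, 4.11] [1.89, 0.29, 1.23]
21 1.177 [3.91, 0.59, 4.21] [2.15, 0.32, 1.33]
22 1.221 [4.18, 0.63, 4.3] [2.41, 0.37, 1.43]
23 1.266 [4.45, 0.67, 4.38] [2.69, 0.41, 1.51]
24 1.31 [4.72, 0.71, 4.45] [2.96, 0.45, 1.57]
```

drive_tool --pt "0 0 0 0 0" --pt "0 0 0 0 0" --pt "0.09 0.01 0.27 0 0" --pt "0.29 0.04 0.8 0 0" --pt "0.41 0.06 1.06 0 0" --pt "0.55 0.08 1.31 0 0" --pt "0.69 0.1 1.56 0 0" --pt "0.84 0.13 1.8 0 0" --pt "1.01 0.15 2.03 0 0" --pt "1.18 0.18 2.25 0 0" --pt "1.37 0.21 2.47 0 0" --pt "1.76 0.27 2.88 0 0"

```text
clock: 3.23
ee_pos: [512.0, 143.9, 237.9]
tcp_rot: [0.997, 0.075, -0.005, 0.0]
wrist_force: [-6.1, 0.8, -2.4]
gripper_width: 9.3
```

drive_tool --pt "0.21 0.03 0.19 0 0" --pt "0.43 0.06 0.37 0 0" --pt "0.65 0.1 0.54 0 0" --pt "0.89 0.13 0.7 0 0" --pt "1.13 0.17 0.85 0 0" --pt "1.37 0.21 0.99 0 0" --pt "1.63 0.25 1.11 0 0" --pt "1.89 0.29 1.23 0 0" --pt "2.15 0.32 1.33 0 0" --pt "2.41 0.37 1.43 0 0" --pt "2.69 0.41 1.51 0 0" --pt "2.92 0.44 1.57 0 0"

```text
clock: 4.23
ee_pos: [633.9, 162.1, 303.8]
tcp_rot: [0.997, 0.075, 0.0, -0.0]
wrist_force: [-3.6, 1.2, 4.6]
gripper_width: 9.2
```

drive_tool --pt "0.04 0.01 0.01 0 0" --pt "0.04 0.01 0.01 0 0" --pt "0.04 0.01 0.01 0 0"

```text
clock: 4.48
ee_pos: [635.6, 162.4, 304.1]
tcp_rot: [0.997, 0.075, 0.001, -0.0]
wrist_force: [-1.8, 0.0, 5.0]
gripper_width: 9.2
```

drive_tool --pt "0 0 0 0 0.3" --pt "0 0 0 0 0.4" --pt "0 0 0 0 0.4" --pt "0 0 0 0 0.4" --pt "0 0 0.5 0 0.4" --pt "0 0 1.2 0 0.4" --pt "-0.8 0 1.7 0 0.4" --pt "-1.7 0 1.7 0 0.4" --pt "-2.6 0 1.7 0.0 0.4"

```text
clock: 5.23
ee_pos: [530.5, 162.0, 371.3]
tcp_rot: [0.997, 0.074, 0.001, -0.0]
wrist_force: [-0.3, 0.9, 0.0]
gripper_width: 36.6
```

Run:
```python
from h import *
s=st()
im,d,W=cloud("top"); np.savez("top1.npz",im=im,d=d,W=W)
im2,d2,W2=cloud("side"); np.savez("side1.npz",im=im2,d=d2,W=W2)
cv2.imwrite("pics/v2.png",np.vstack([cv2.resize(im[90:250,110:330],(550,400)),cv2.resize(im2[130:310,140:354],(550,463))])[:, :][0:863])
a=cv2.resize(im[100:260,110:280],(400,376));b=cv2.resize(im2[130:310,150:341],(399,376))
cv2.imwrite("pics/v2.png",np.hstack([a,b]))
```

```text
5.2333 [530.5 162.  371.3] [ 0.997  0.074  0.001 -0.   ] [-0.3  0.9  0. ] 36.5989205703835 [-0.407  0.188  0.073  1.616 -0.014  1.336 -0.183]
```

View pics/v2.png

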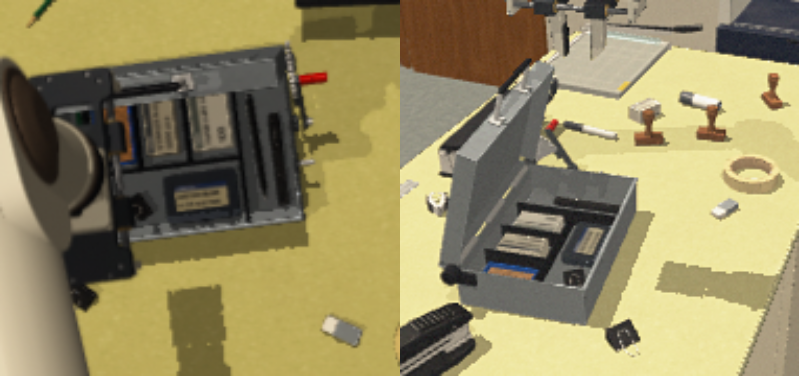

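The lid stands propped. The blue tray is in the left cell (bin y +90). I check the tray position and lid angle numerically.

Run:
```python
from h import *
y=np.radians(8.6);B=np.array([[np.cos(y),-np.sin(y),0],[np.sin(y),np.cos(y),0],[0,0,1]]);O=np.array([591.1,153.9,0])
for n in("side","top"):
    z=np.load(n+"1.npz");im,W=z["im"],z["W"]; hsv=cv2.cvtColor(im,cv2.COLOR_BGR2HSV).astype(int)
    P=(W-O)@B
    inb=(abs(P[...,0])<100)&(abs(P[...,1])<150)&(P[...,2]<60)&(P[...,2]>0)
    m=inb&(hsv[...,0]>95)&(hsv[...,0]<130)&(hsv[...,1]>120)
    for side in (m&(P[...,1]>50),):
        q=P[side]; print(n,"blue",len(q), q.mean(0).round(1) if len(q) else'',np.percentile(q,[2,98],axis=0).round() if len(q) else '')
    m=inb&(hsv[...,0]<20)&(hsv[...,1]>90)&(P[...,1]>50); q=P[m]; print("cork",len(q),np.percentile(q,[2,50,98],axis=0).round() if len(q) else '')
    m=(P[...,2]>230)&(P[...,2]<340)&(P[...,0]>0)&(P[...,0]<110)&(abs(P[...,1])<160); q=P[m]; print("lidtop",len(q),np.percentile(q,[1,50,99],axis=0).round() if len(q) else '')
    bq=q[q[:,2]>300]; print("bar",len(bq),bq.mean(0).round() if len(bq) else '',bq.max(0).round() if len(bq) else '')
```

```text
side blue 66 [50.6 70.  16.5] [[-1. 59. 10.]
 [89. 91. 32.]]
cork 58 [[15. 70.  8.]
 [49. 76. 11.]
 [83. 84. 14.]]
lidtop 802 [[  37. -151.  232.]
 [  51.   53.  271.]
 [  75.  157.  327.]]
bar 94 [ 41.  11. 320.] [ 50.  61. 327.]
top blue 54 [39.8 68.1 23.6] [[  4.  56.   7.]
 [ 76. 116.  37.]]
cork 82 [[ 10.  71.   3.]
 [ 60.  76.   9.]
 [ 82. 101.  15.]]
lidtop 1005 [[  37. -153.  235.]
 [  52.  -62.  270.]
 [  79.   80.  326.]]
bar 115 [ 40. -23. 323.] [ 50.  14. 328.]
```

drive_tool --pt "-0.12 -0.96 0 -0.12 0.6" --pt "-0.24 -1.92 0 -0.24 0.6" --pt "-0.36 -2.88 0 -0.36 0.6" --pt "-0.48 -3.84 0 -0.48 0.6" --pt "-0.6 -4.8 0 -0.6 0.6" --pt "-0.72 -5.76 0 -0.72 0.6" --pt "-0.84 -6.72 -0.3 -0.84 0.6" --pt "-0.96 -7.68 -0.6 -0.96 0.6" --pt "-1.08 -8.64 -1.0 -1.08 0.6" --pt "-1.2 -9.6 -1.4 -1.2 0.6" --pt "-1.32 -10.5 -1.8 -1.32 0.6" --pt "-1.42 -11.5 -2.2 -1.44 0.6"

```text
clock: 6.33
ee_pos: [473.6, -298.3, 282.4]
tcp_rot: [0.797, -0.603, 0.0, 0.0]
wrist_force: [1.3, 1.0, 0.5]
gripper_width: 54.8
```

drive_tool --pt "0 -0.1 -0.8 -0.08 0.6" --pt "0 -0.1 -1.6 -0.166 0.6" --pt "0 -0.1 -2.4 -0.166 0.6" --pt "0 -0.1 -2.4 -0.166 0.6" --pt "0 -0.1 -2.4 -0.166 0.6"

```text
clock: 6.75
ee_pos: [473.0, -300.1, 185.7]
tcp_rot: [0.747, -0.665, -0.002, 0.001]
wrist_force: [0.8, -0.5, 0.2]
gripper_width: 55.3
```

drive_tool --pt "-0.1 -0.06 -1 0 0.6" --pt "-0.1 -0.06 -2 0 0.6" --pt "-0.1 -0.06 -3 0 0.6" --pt "-0.1 -0.06 -3.45 0 0.6" --pt "-0.1 -0.06 -3.45 0 0.6" --pt "-0.1 -0.06 -3.45 0 0" --pt "-0.1 -0.06 -3.45 0 0" --pt "-0.1 -0.06 -3.45 0 0" --pt "-0.1 -0.06 -3.45 0 0" --pt "-0.1 -0.06 -3.45 0 0" --pt "-0.1 -0.06 -3.45 0 0" --grip_force 8

```text
clock: 7.67
ee_pos: [471.0, -303.3, 50.3]
tcp_rot: [0.747, -0.665, 0.001, -0.0]
wrist_force: [0.5, -0.9, 3.9]
gripper_width: 23.3
```

Run:
```python
from h import *
s=st()
im,d,W=cloud("side")
cv2.imwrite("pics/v3.png",cv2.resize(im[120:260,240:400],(640,560),interpolation=cv2.INTER_CUBIC))
p0=np.array([29,66.])
for f in range(4,49,4):
    a=np.radians(f); p=[29*np.cos(a)-66*np.sin(a),29*np.sin(a)+66*np.cos(a)]
    d=(np.array(p)-p0)/40; print(f,d.round(2))
```

```text
7.6667 [ 471.  -303.3   50.3] [ 0.747 -0.665  0.001 -0.   ] [ 0.5 -0.9  3.9] 23.310726727518126 [ 0.182  0.584  0.438  1.927 -0.369  0.707 -0.616]
4 [-0.12  0.05]
8 [-0.24  0.08]
12 [-0.36  0.11]
16 [-0.48  0.14]
20 [-0.61  0.15]
24 [-0.73  0.15]
28 [-0.86  0.15]
32 [-0.98  0.13]
36 [-1.11  0.11]
40 [-1.23  0.08]
44 [-1.35  0.04]
48 [-1.47 -0.01]
```

View pics/v3.png

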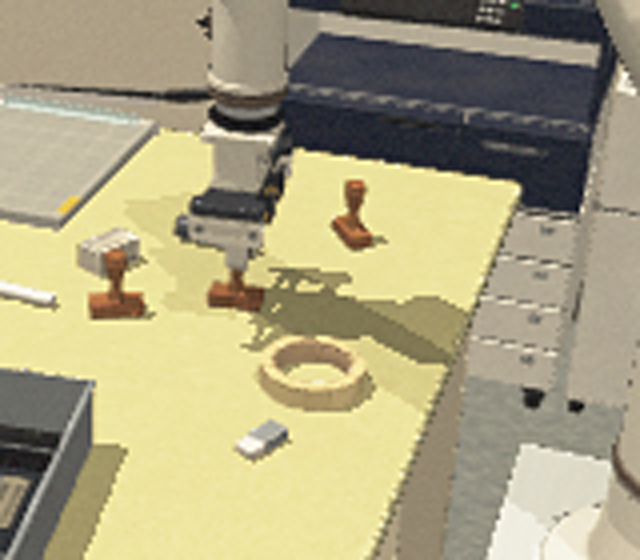

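drive_tool --pt "-0.12 -0.014 0.02 0 0" --pt "-0.24 -0.028 0.05 0 0" --pt "-0.36 -0.042 0.08 0 0" --pt "-0.48 -0.055 0.1 0 0" --pt "-0.6 -0.07 0.11 0 0" --pt "-0.73 -0.084 0.11 0 0" --pt "-0.85 -0.1 0.11 0 0" --pt "-0.97 -0.113 0.09 0 0" --pt "-1.1 -0.127 0.07 0 0" --pt "-1.22 -0.141 0.04 0 0" --pt "-1.28 -0.148 0.02 0 0" --pt "-1.28 -0.148 0.02 0 0" --grip_force 8

```text
clock: 8.72
ee_pos: [417.5, -308.8, 49.4]
tcp_rot: [0.746, -0.666, -0.001, 0.0]
wrist_force: [-0.2, -0.4, 3.3]
gripper_width: 23.4
```

Run:
```python
from h import *
s=st()
im,d,W=cloud("side");np.savez("side2.npz",im=im,d=d,W=W)
cv2.imwrite("pics/v4.png",cv2.resize(im[160:220,270:340],(630,540),interpolation=cv2.INTER_CUBIC))
```

```text
8.7167 [ 417.5 -308.8   49.4] [ 0.746 -0.666 -0.001  0.   ] [-0.2 -0.4  3.3] 23.366387902561446 [ 0.226  0.532  0.444  2.025 -0.362  0.662 -0.552]
```

View pics/v4.png

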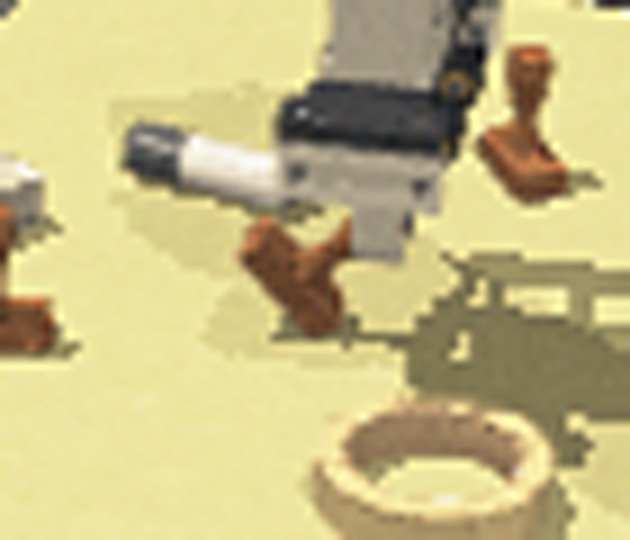

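The stamp is tilted as planned. I tighten the grip, lift, and measure the held tilt.

drive_tool --pt "0 0 0 0 0" --pt "0 0 0 0 0" --pt "0 0 0 0 0" --pt "0 0 0.6 0 0" --pt "0 0 1.4 0 0" --pt "0 0 2.2 0 0" --pt "0 0 3.0 0 0" --pt "0 0 3.0 0 0" --pt "0 0 3.0 0 0" --grip_force 30

```text
clock: 9.52
ee_pos: [420.3, -308.4, 171.1]
tcp_rot: [0.747, -0.665, 0.002, -0.001]
wrist_force: [0.2, 0.4, -1.1]
gripper_width: 23.1
```

Run:
```python
from h import *
s=st()
im,d,W=cloud("side")
e=np.array(s["ee_pos"]); hsv=cv2.cvtColor(im,cv2.COLOR_BGR2HSV).astype(int)
m=(hsv[...,0]<16)&(hsv[...,1]>110)&(d>0)&(np.linalg.norm(W-e,axis=-1)<100)
y=np.radians(6.6);ex=np.array([np.cos(y),np.sin(y),0])
q=W[m]-e; a=np.c_[q@ex,q[:,2]]; lat=q@np.array([-ex[1],ex[0],0])
print(len(a),a.min(0),a.max(0),lat.min(),lat.max())
h=cv2.convexHull(a.astype(np.float32))[:,0]; print(h.round().tolist())
f=lat>np.percentile(lat,30)
print(cv2.minAreaRect(a.astype(np.float32)))
G=np.zeros((160,160,3),np.uint8)
for u,v in a: cv2.circle(G,(int(80+u),int(80-v)),1,(255,255,255),-1)
v=cv2.resize(im[110:200,260:350],(540,540),interpolation=cv2.INTER_CUBIC)
cv2.imwrite("pics/v5.png",np.hstack([v[:, :400],cv2.resize(G,(400,540))]))
```

```text
9.5167 [ 420.3 -308.4  171.1] [ 0.747 -0.665  0.002 -0.001] [ 0.2  0.4 -1.1] 23.1113912039225 [ 0.13   0.339  0.545  1.955 -0.224  0.903 -0.666]
89 [ 15.12912803 -42.18797247] [64.25527312 12.59942069] -10.129303151691659 22.294744220817858
[[64.0, -6.0], [62.0, 0.0], [58.0, 3.0], [17.0, 13.0], [15.0, 9.0], [20.0, -34.0], [21.0, -36.0], [26.0, -42.0], [29.0, -41.0], [39.0, -36.0]]
((41.299049377441406, -12.536031723022461), (47.03453826904297, 55.35182571411133), 6.51855993270874)
```

View pics/v5.png

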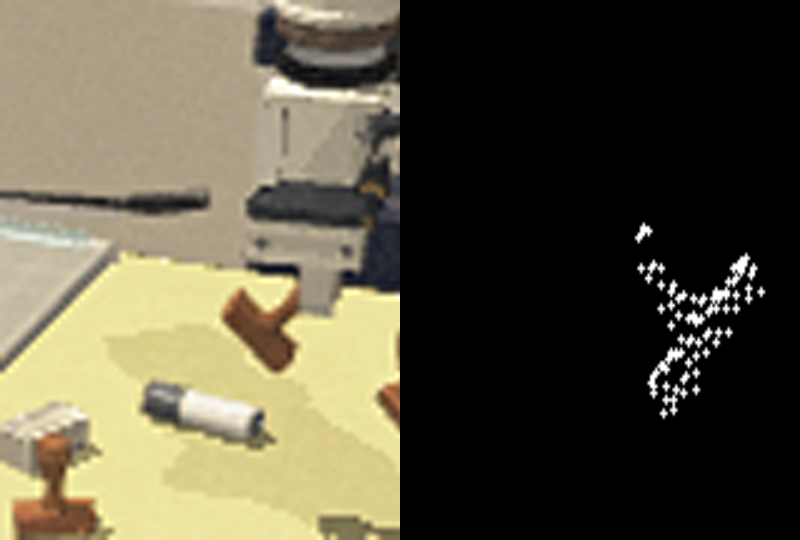

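drive_tool --pt "0.08 0.3 0 0.01 0" --pt "0.22 0.85 0 0.02 0" --pt "0.4 1.5 0 0.035 0" --pt "0.6 2.25 0 0.035 0" --pt "0.8 3.0 0 0.035 0" --pt "1.0 3.75 0 0.035 0" --pt "1.2 4.5 0 0.035 0" --pt "1.4 5.25 0 0.035 0" --pt "1.6 6.0 0 0.035 0" --pt "1.8 6.75 0 0.035 0" --pt "2.0 7.5 0 0.035 0" --pt "2.2 8.25 0 0.035 0"

```text
clock: 10.57
ee_pos: [505.0, 24.1, 167.8]
tcp_rot: [0.759, -0.652, -0.001, 0.001]
wrist_force: [0.6, 1.0, -1.3]
gripper_width: 23.1
```

drive_tool --pt "0.2 0.75 0 0 0" --pt "0.4 1.5 0 0 0" --pt "0.6 2.25 0 0 0" --pt "0.8 3.0 0 0 0" --pt "1.0 3.75 0 0 0" --pt "1.2 4.5 0 0 0" --pt "1.33 5.0 0 0 0" --pt "1.42 5.35 0 0 0" --pt "1.48 5.53 0 0 0" --pt "1.48 5.53 0 0 0" --pt "1.48 5.53 0 0 0"

```text
clock: 11.48
ee_pos: [565.4, 241.2, 168.8]
tcp_rot: [0.758, -0.652, -0.0, 0.001]
wrist_force: [0.3, -0.2, -0.6]
gripper_width: 22.9
```

```bash
cat >> h.py <<'E'
yb=np.radians(8.6);B=np.array([[np.cos(yb),-np.sin(yb),0],[np.sin(yb),np.cos(yb),0],[0,0,1]]);O=np.array([591.1,153.9,0])
E
python3 - <<'E'
from h import *
s=st(); e=(np.array(s["ee_pos"])-O)@B; print("bin",e.round(1))
im,d,W=cloud("side"); hsv=cv2.cvtColor(im,cv2.COLOR_BGR2HSV).astype(int); P=(W-O)@B
m=(hsv[...,0]<16)&(hsv[...,1]>110)&(d>0)&(np.linalg.norm(P-e,axis=-1)<100)&(P[...,2]>80)
q=P[m]-e; a=q[:,[0,2]]; h=cv2.convexHull(a.astype(np.float32))[:,0]; print(len(a),h.round().tolist())
cv2.imwrite("pics/v6.png",cv2.resize(im[110:300,120:330],(663,600),interpolation=cv2.INTER_CUBIC))
E
```

```text
11.4833 [565.4 241.2 168.8] [ 0.758 -0.652 -0.     0.001] [ 0.3 -0.2 -0.6] 22.92763039216053 [-0.679  0.478  0.307  1.716 -0.167  0.976 -1.731]
bin [-12.4  90.2 168.8]
174 [[65.0, -13.0], [64.0, -7.0], [61.0, -1.0], [56.0, 3.0], [-3.0, 21.0], [-7.0, 18.0], [-9.0, 15.0], [17.0, -38.0], [23.0, -45.0], [29.0, -44.0]]
```

View pics/v6.png

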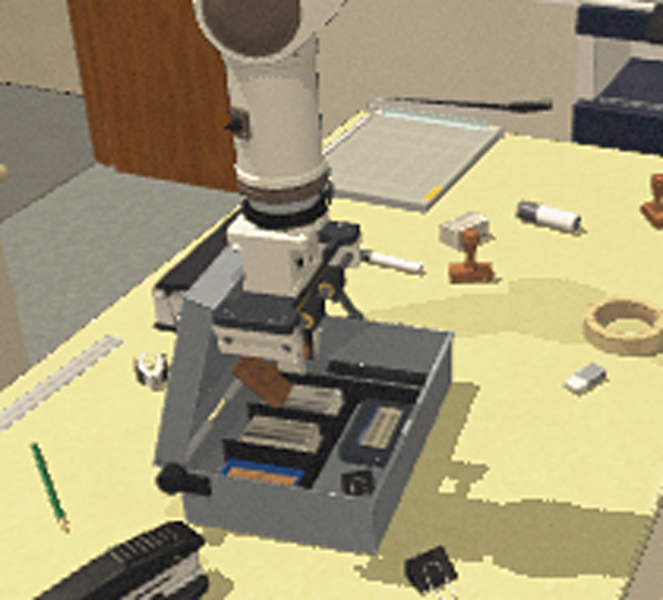

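drive_tool --pt "0.08 0.01 -0.4 0 0" --pt "0.08 0.01 -0.9 0 0" --pt "0.08 0.01 -1.4 0 0" --pt "0.08 0.01 -1.9 0 0" --pt "0.08 0.01 -2.3 0 0" --pt "0.08 0.01 -2.6 0 0" --pt "0.08 0.01 -2.65 0 0" --pt "0.08 0.01 -2.7 0 0" --pt "0.08 0.01 -2.7 0 0"

```text
clock: 12.28
ee_pos: [569.7, 242.4, 62.3]
tcp_rot: [0.758, -0.653, 0.0, -0.0]
wrist_force: [0.5, 0.6, -0.2]
gripper_width: 22.9
```

```bash
cat > m.py <<'E'
from h import *
s=st(); e=(np.array(s["ee_pos"])-O)@B; print("bin",e.round(1))
im,d,W=cloud("side"); hsv=cv2.cvtColor(im,cv2.COLOR_BGR2HSV).astype(int); P=(W-O)@B
m=(hsv[...,0]<11)&(hsv[...,1]>110)&(d>0)&(P[...,0]>-60)&(P[...,0]<100)&(abs(P[...,1]-90)<35)&(P[...,2]>12)&(P[...,2]<110)
a=P[m]; print(len(a),cv2.convexHull(a[:,[0,2]].astype(np.float32))[:,0].round().tolist(), "y",a[:,1].min(),a[:,1].max())
m=(P[...,2]>300)&(P[...,2]<340)&(P[...,0]>0)&(P[...,0]<110)&(P[...,1]<60)&(P[...,1]>-60);print("bar",P[m].mean(0).round(1))
import sys
if len(sys.argv)>1: cv2.imwrite(f"pics/{sys.argv[1]}.png",cv2.resize(im[180:290,150:270],(654,600),interpolation=cv2.INTER_CUBIC))
E
python3 m.py
```

```text
12.2833 [569.7 242.4  62.3] [ 0.758 -0.653  0.    -0.   ] [ 0.5  0.6 -0.2] 22.876981463639318 [-0.645  0.622  0.268  1.766 -0.22   0.783 -1.69 ]
bin [-7.9 90.7 62.3]
11 [[24.0, 14.0], [54.0, 56.0], [-14.0, 71.0]] y 56.45261495676268 109.28508752986991
bar [nan nan nan]m.py:6: RuntimeWarning: Mean of empty slice.
  m=(P[...,2]>300)&(P[...,2]<340)&(P[...,0]>0)&(P[...,0]<110)&(P[...,1]<60)&(P[...,1]>-60);print("bar",P[m].mean(0).round(1))
  ret = um.true_divide(
```

drive_tool --pt "0 0 -0.05 0 0" --pt "0 0 -0.1 0 0" --pt "0 0 -0.15 0 0" --pt "0 0 -0.15 0 0"

```text
clock: 12.67
ee_pos: [569.7, 243.3, 58.3]
tcp_rot: [0.758, -0.652, -0.0, -0.001]
wrist_force: [-5.6, -1.3, 17.1]
gripper_width: 23.0
```

drive_tool --pt "0 0 -0.05 0 0" --pt "0 0 -0.1 0 0" --pt "0 0 -0.1 0 0"

```text
clock: 12.92
ee_pos: [570.0, 243.3, 56.8]
tcp_rot: [0.758, -0.652, -0.0, -0.001]
wrist_force: [-11.9, -5.1, 32.6]
gripper_width: 22.8
```

drive_tool --pt "0 0 0.08 0 0" --pt "0 0 0.12 0 0" --pt "0.03 0.005 0.13 0 0" --pt "0.06 0.01 0.14 0 0" --pt "0.1 0.015 0.15 0 0" --pt "0.14 0.02 0.16 0 0" --pt "0.18 0.027 0.17 0 0" --pt "0.2 0.03 0.18 0 0" --pt "0.2 0.03 0.18 0 0" --grip_force 8

```text
clock: 13.67
ee_pos: [577.8, 244.3, 59.5]
tcp_rot: [0.758, -0.652, 0.0, -0.0]
wrist_force: [-1.5, -0.1, 6.6]
gripper_width: 23.8
```

```bash
python3 m.py v7 2>/dev/null
```

```text
13.6667 [577.8 244.3  59.5] [ 0.758 -0.652  0.    -0.   ] [-1.5 -0.1  6.6] 23.761224201648492 [-0.639  0.637  0.266  1.745 -0.223  0.788 -1.686]
bin [ 0.4 91.4 59.5]
9 [[54.0, 53.0], [39.0, 47.0], [20.0, 32.0], [44.0, 32.0]] y 96.8526136327919 107.93986365375844
bar [nan nan nan]
```

View pics/v7.png

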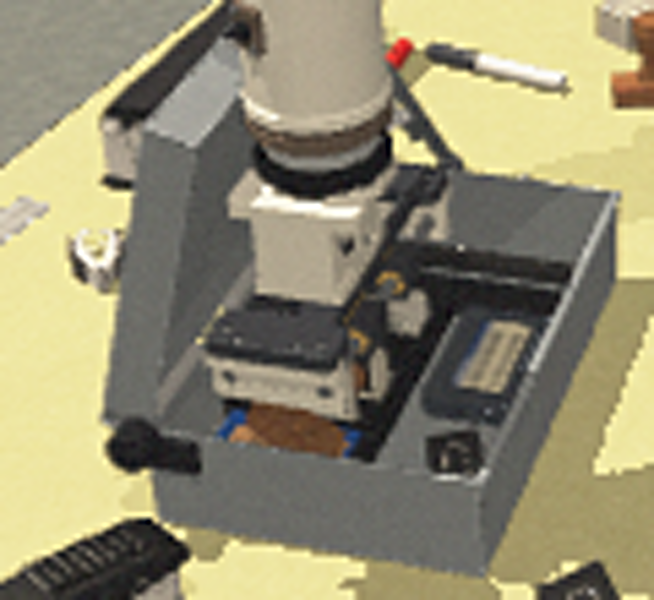

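drive_tool --pt "0 0 0 0 0.4" --pt "0 0 0 0 0.5" --pt "0 0 0 0 0.5" --pt "0 0 0 0 0.5" --pt "0 0 0 0 0.5" --pt "-0.3 -0.045 0.0 0 0.5" --pt "-0.9 -0.13 0.1 0 0.5" --pt "-1.6 -0.24 0.6 0 0.5" --pt "-2.3 -0.34 1.3 0 0.5" --pt "-3.1 -0.6 2.2 0 0.5" --pt "-3.6 -1.2 3.0 0 0.5" --pt "-4.0 -1.8 3.2 0 0.5"

```text
clock: 14.72
ee_pos: [417.5, 174.3, 189.8]
tcp_rot: [0.759, -0.651, 0.001, -0.002]
wrist_force: [0.8, -0.2, 1.2]
gripper_width: 46.2
```

Run:
```python
from h import *
st(); im,d,W=cloud("side"); im2,_,W2=cloud("top"); P=(W-O)@B;np.savez("s3.npz",im=im,W=W,im2=im2,W2=W2)
m=(P[...,2]>300)&(P[...,2]<340)&(P[...,0]>0)&(P[...,0]<110)&(abs(P[...,1])<60);print("bar",P[m].mean(0).round(1))
a=cv2.resize(im[150:290,140:270],(440,474),interpolation=cv2.INTER_CUBIC);b=cv2.resize(im2[100:240,110:215],(355,474),interpolation=cv2.INTER_CUBIC)
cv2.imwrite("pics/v8.png",np.hstack([a,b]))
```

```text
14.7167 [417.5 174.3 189.8] [ 0.759 -0.651  0.001 -0.002] [ 0.8 -0.2  1.2] 46.24038610528292 [-0.772  0.163  0.349  2.09  -0.073  0.895 -1.798]
bar [ 40.3  10.9 319.5]
```

View pics/v8.png

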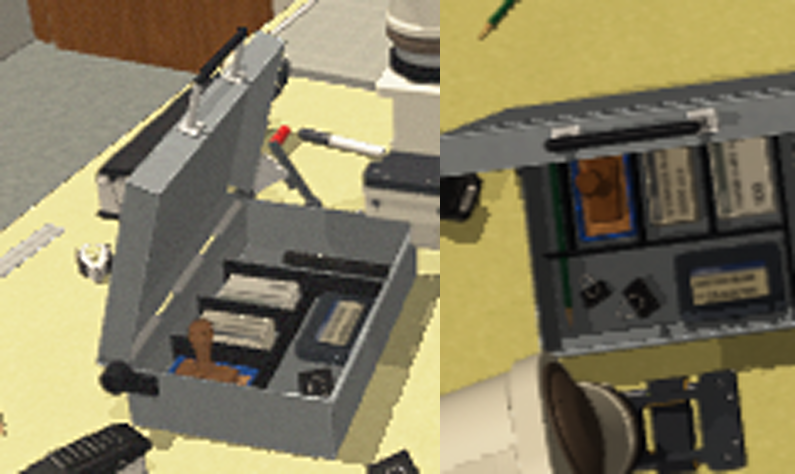

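The stamp stands in the blue tray, with its handle at (200,345) in the side view and (600,180) in the top view. I check its height and lean numerically, then plan the pawl.

Run:
```python
from h import *
z=np.load("s3.npz")
for i,w in(("im","W"),("im2","W2")):
    im,P=z[i],(z[w]-O)@B; hsv=cv2.cvtColor(im,cv2.COLOR_BGR2HSV).astype(int)
    m=(hsv[...,0]<20)&(hsv[...,1]>80)&(abs(P[...,0]-46)<45)&(abs(P[...,1]-90)<30)&(P[...,2]>5)&(P[...,2]<110)
    q=P[m]
    for lo,hi in((5,18),(19,30),(30,50),(50,68),(68,100)):
        a=q[(q[:,2]>=lo)&(q[:,2]<hi)]
        if len(a):print(i,lo,len(a),a.mean(0).round(1),a.min(0).round(),a.max(0).round())
P=(z["W"]-O)@B;im=z["im"];hsv=cv2.cvtColor(im,cv2.COLOR_BGR2HSV).astype(int)
m=((hsv[...,0]<8)|(hsv[...,0]>172))&(hsv[...,1]>170)&(P[...,2]>100)&(P[...,1]<-150)&(P[...,2]<170);print("pin",m.sum(),P[m].mean(0))
for x,y in((100,-203),(-20,-203),(120,-300),(-100,-320),(-200,100)): print((x,y),(O+B@[x,y,0]).round(1))
```

```text
im 5 11 [22.  75.8 11.5] [13. 60.  9.] [58. 84. 16.]
im 19 67 [47.7 89.3 25.8] [21. 60. 19.] [ 78. 100.  30.]
im 30 23 [48.4 94.4 38.9] [43. 85. 30.] [55. 99. 49.]
im 50 21 [46.4 95.5 60.2] [39. 87. 51.] [ 57. 102.  68.]
im 68 45 [48.1 94.4 77.6] [39. 77. 69.] [ 61. 104.  83.]
im2 5 110 [34.2 88.3  9.7] [ 9. 70.  5.] [ 81. 113.  18.]
im2 19 116 [45.5 87.  24.2] [20. 73. 19.] [ 76. 103.  30.]
im2 30 12 [47.2 83.  34.3] [38. 74. 30.] [66. 91. 38.]
im2 50 1 [40.6 81.1 64.4] [41. 81. 64.] [41. 81. 64.]
im2 68 51 [47.4 87.3 78.3] [36. 77. 68.] [59. 98. 86.]
pin 14 [  65.12935769 -188.85760135  134.88319048]
(100, -203) [720.3 -31.9   0. ]
(-20, -203) [601.7 -49.8   0. ]
(120, -300) [ 754.6 -124.8    0. ]
(-100, -320) [ 540.1 -177.5    0. ]
(-200, 100) [378.4 222.9   0. ]
```

Run:
```python
from h import *
z=np.load("top0.npz");W=z["W"]
q=W[(W[...,1]<20)&(W[...,1]>-270)&(W[...,0]>715)&(W[...,0]<900)&(W[...,2]>15)&(W[...,2]<600)]
for a in range(715,900,15):
    k=q[(q[:,0]>=a)&(q[:,0]<a+15)]
    if len(k):print(a,len(k),k[:,2].max().round(),k[:,1].min().round(),k[:,1].max().round())
s=r.read_state();e=np.array(s["ee_pos"]);print(((O+B@[105,-260,200]-e)/40).round(2),((O+B@[105,-201,112]-(O+B@[105,-260,200]))/40).round(2),((O+B@[-100,-250,200]-e)/40).round(2))
```

```text
715 22 91.0 -232.0 19.0
730 10 19.0 -235.0 -223.0
745 11 20.0 -234.0 -225.0
760 7 22.0 -234.0 -225.0
775 12 71.0 -44.0 8.0
790 336 76.0 -238.0 8.0
805 415 81.0 -237.0 8.0
820 373 79.0 -237.0 9.0
835 390 75.0 -255.0 12.0
850 401 74.0 -255.0 16.0
865 398 73.0 -233.0 13.0
880 454 74.0 -270.0 20.0
895 138 70.0 -270.0 18.0
[ 7.95 -6.41  0.27] [-0.22  1.46 -2.2 ] [ 2.85 -6.93  0.27]
```

drive_tool --pt "0.15 -0.5 0.1 0.12 0" --pt "0.4 -1.1 0.27 0.24 0" --pt "0.65 -1.7 0.27 0.36 0" --pt "0.9 -2.3 0.27 0.48 0" --pt "1.15 -2.9 0.27 0.6 0" --pt "1.4 -3.5 0.27 0.72 0" --pt "1.65 -4.1 0.27 0.84 0" --pt "1.9 -4.7 0.27 0.96 0" --pt "2.15 -5.3 0.27 1.08 0" --pt "2.4 -5.9 0.27 1.2 0" --pt "2.65 -6.5 0.27 1.32 0" --pt "2.85 -6.93 0.27 1.44 0"

```text
clock: 15.82
ee_pos: [531.9, -107.6, 197.2]
tcp_rot: [1.0, 0.012, 0.0, 0.0]
wrist_force: [0.7, 0.0, 0.7]
gripper_width: 0.4
```

drive_tool --pt "0.7 0.06 0 0.11 0" --pt "1.5 0.14 0 0.131 0" --pt "2.4 0.22 0 0.131 0" --pt "3.3 0.34 0 0.131 0" --pt "4.2 0.44 0 0.131 0" --pt "5.1 0.52 0 0.131 0" --pt "5.1 0.52 0 0.131 0" --pt "5.1 0.52 0 0.131 0"

```text
clock: 16.48
ee_pos: [736.0, -83.2, 194.5]
tcp_rot: [0.997, 0.076, -0.001, -0.0]
wrist_force: [-0.5, -0.2, -0.4]
gripper_width: 0.7
```

Run:
```python
from h import *
s=st();e=np.array(s["ee_pos"]);print((B.T@(e-O)).round(1),((O+B@[105,-201,112]-e)/40).round(2))
```

```text
16.4833 [736.  -83.2 194.5] [ 0.997  0.076 -0.001 -0.   ] [-0.5 -0.2 -0.4] 0.7247848223946171 [-0.101  0.673  0.29   1.331 -0.195  1.168  0.357]
[ 107.9 -256.1  194.5] [-0.28  1.35 -2.06]
```

drive_tool --pt "0 0 -0.8 0 0" --pt "0 0 -1.6 0 0" --pt "0 0 -2.06 0 0" --pt "-0.1 0.5 -2.06 0 0" --pt "-0.2 1.0 -2.06 0 0" --pt "-0.25 1.35 -2.06 0 0" --pt "-0.25 1.35 -2.06 0 0" --pt "-0.25 1.35 -2.06 0 0"

```text
clock: 17.15
ee_pos: [725.1, -29.1, 116.0]
tcp_rot: [0.997, 0.076, 0.0, -0.0]
wrist_force: [1.1, -0.4, 0.0]
gripper_width: 0.4
```

Run:
```python
from h import *
s=st();e=np.array(s["ee_pos"]);print((B.T@(e-O)).round(1))
```

```text
17.15 [725.1 -29.1 116. ] [ 0.997  0.076  0.    -0.   ] [ 1.1 -0.4  0. ] 0.39189816050725584 [-0.17   0.718  0.271  1.439 -0.21   1.011  0.301]
[ 105.2 -201.   116. ]
```

drive_tool --pt "-0.25 -0.04 0 0 0" --pt "-0.5 -0.075 0 0 0" --pt "-0.75 -0.11 0 0 0" --pt "-1.0 -0.15 0 0 0" --pt "-1.25 -0.19 0 0 0" --pt "-1.5 -0.225 0 0 0" --pt "-1.75 -0.26 0 0 0" --pt "-2.0 -0.3 0 0 0" --pt "-1.95 -0.7 0 0 0" --pt "-1.8 -1.5 0 0 0" --pt "-1.7 -2.4 0 0 0" --pt "-1.6 -3.3 0.5 0 0"

```text
clock: 18.15
ee_pos: [658.4, -164.4, 132.4]
tcp_rot: [0.997, 0.075, -0.003, -0.0]
wrist_force: [0.4, -1.1, -0.4]
gripper_width: 0.8
```

Run:
```python
from h import *
s=st()
for i in range(2):
    im,d,W=cloud("side"); P=(W-O)@B;hsv=cv2.cvtColor(im,cv2.COLOR_BGR2HSV).astype(int)
    m=((hsv[...,0]<8)|(hsv[...,0]>172))&(hsv[...,1]>150)&(P[...,1]<-150)&(P[...,1]>-230)&(P[...,0]>-90)&(P[...,0]<90)&(P[...,2]>60)&(P[...,2]<170);print("pin",m.sum(),P[m].mean(0))
    m=(hsv[...,2]<70)&(P[...,2]>60)&(P[...,2]<340)&(P[...,0]>-200)&(P[...,0]<100)&(abs(P[...,1])<55);q=P[m];print(np.percentile(q[:,2],98),len(q))
    im,d,W=cloud("top"); P=(W-O)@B;hsv=cv2.cvtColor(im,cv2.COLOR_BGR2HSV).astype(int)
    m=((hsv[...,0]<8)|(hsv[...,0]>172))&(hsv[...,1]>150)&(P[...,1]<-150)&(P[...,1]>-230)&(P[...,0]>-90)&(P[...,0]<90)&(P[...,2]>60)&(P[...,2]<170);print("pin top",m.sum(),P[m].mean(0))
```

```text
18.15 [ 658.4 -164.4  132.4] [ 0.997  0.075 -0.003 -0.   ] [ 0.4 -1.1 -0.4] 0.8147569390459526 [ 0.004  0.628  0.292  1.563 -0.202  0.987  0.506]
pin 17 [ -57.81391007 -187.60944745   76.64300183]
320.5090672663776 51
pin top 44 [ -58.2703458  -187.23644019   76.00400386]
pin 17 [ -57.89158751 -187.33299508   76.82150546]
319.5052923018268 48
pin top 37 [ -57.92532062 -185.91064156   76.88188334]
```

drive_tool --pt "0 -0.3 0.8 0 0" --pt "0 -0.6 1.6 0 0" --pt "0 -1 2.4 0 0" --pt "0 -1 2.4 0 0" --pt "0 -1 2.4 0 0" --pt "0 -1 2.4 0 0" --pt "0 -1 2.4 0 0" --pt "0 -1 2.4 0 0" --pt "0 -1 2.4 0 0" --pt "0 -1 2.4 0 0" --pt "0 -1 2.4 0 0" --pt "0 -1 2.4 0 0"

```text
clock: 19.35
ee_pos: [661.1, -202.1, 231.0]
tcp_rot: [0.997, 0.075, -0.0, -0.0]
wrist_force: [0.5, -0.6, 0.1]
gripper_width: 0.3
```

drive_tool --pt "0 0 0 0 0" --pt "0 0 0 0 0" --pt "0 0 0 0 0" --pt "0 0 0 0 0" --pt "0 0 0 0 0" --pt "0 0 0 0 0" --pt "0 0 0 0 0" --pt "0 0 0 0 0" --pt "0 0 0 0 0" --pt "0 0 0 0 0" --pt "0 0 0 0 0" --pt "0 0 0 0 0"

```text
clock: 20.35
ee_pos: [661.2, -202.2, 231.3]
tcp_rot: [0.997, 0.075, 0.0, -0.0]
wrist_force: [-0.0, 0.3, -1.0]
gripper_width: 0.9
```

drive_tool --pt "0 0 0 0 0" --pt "0 0 0 0 0" --pt "0 0 0 0 0" --pt "0 0 0 0 0" --pt "0 0 0 0 0" --pt "0 0 0 0 0" --pt "0 0 0 0 0" --pt "0 0 0 0 0" --pt "0 0 0 0 0" --pt "0 0 0 0 0" --pt "0 0 0 0 0" --pt "0 0 0 0 0"

```text
clock: 21.35
ee_pos: [661.2, -202.2, 231.3]
tcp_rot: [0.997, 0.075, 0.0, -0.0]
wrist_force: [0.3, 0.8, -0.2]
gripper_width: 0.6
```

drive_tool --pt "0 0 0 0 0" --pt "0 0 0 0 0" --pt "0 0 0 0 0" --pt "0 0 0 0 0" --pt "0 0 0 0 0" --pt "0 0 0 0 0" --pt "0 0 0 0 0" --pt "0 0 0 0 0" --pt "0 0 0 0 0" --pt "0 0 0 0 0" --pt "0 0 0 0 0" --pt "0 0 0 0 0"

```text
clock: 22.35
ee_pos: [661.1, -202.2, 231.3]
tcp_rot: [0.997, 0.075, -0.0, -0.0]
wrist_force: [-0.0, 1.1, 0.7]
gripper_width: 0.4
```

drive_tool --pt "0 0 0 0 0" --pt "0 0 0 0 0" --pt "0 0 0 0 0" --pt "0 0 0 0 0" --pt "0 0 0 0 0" --pt "0 0 0 0 0" --pt "0 0 0 0 0" --pt "0 0 0 0 0" --pt "0 0 0 0 0" --pt "0 0 0 0 0" --pt "0 0 0 0 0" --pt "0 0 0 0 0"

```text
clock: 23.35
ee_pos: [661.2, -202.3, 231.3]
tcp_rot: [0.997, 0.075, 0.0, -0.0]
wrist_force: [-0.6, -0.5, -0.3]
gripper_width: 1.0
```

drive_tool --pt "0 0 0 0 0" --pt "0 0 0 0 0" --pt "0 0 0 0 0" --pt "0 0 0 0 0" --pt "0 0 0 0 0" --pt "0 0 0 0 0" --pt "0 0 0 0 0" --pt "0 0 0 0 0" --pt "0 0 0 0 0" --pt "0 0 0 0 0" --pt "0 0 0 0 0" --pt "0 0 0 0 0"

```text
clock: 24.35
ee_pos: [661.2, -202.2, 231.3]
tcp_rot: [0.997, 0.075, -0.0, -0.0]
wrist_force: [0.9, 0.3, 0.2]
gripper_width: 0.5
```

drive_tool --pt "0 0 0 0 0" --pt "0 0 0 0 0" --pt "0 0 0 0 0" --pt "0 0 0 0 0" --pt "0 0 0 0 0" --pt "0 0 0 0 0" --pt "0 0 0 0 0" --pt "0 0 0 0 0" --pt "0 0 0 0 0" --pt "0 0 0 0 0" --pt "0 0 0 0 0" --pt "0 0 0 0 0"

```text
clock: 25.35
ee_pos: [661.2, -202.3, 231.3]
tcp_rot: [0.997, 0.075, 0.0, 0.0]
wrist_force: [-0.5, 0.8, -0.6]
gripper_width: 0.2
```

Run:
```python
from h import *
s=st()
im,d,W=cloud("top"); co,A=lidfit(W,im); n=np.array([-co[0],-co[1],1]);n/=np.linalg.norm(n);print("tilt",np.arccos(n[2]),len(A),A[:,2].min(),A[:,2].max())
P=(W-O)@B;hsv=cv2.cvtColor(im,cv2.COLOR_BGR2HSV).astype(int)
m=((hsv[...,0]<8)|(hsv[...,0]>172))&(hsv[...,1]>150)&(P[...,1]<-150)&(P[...,1]>-230)&(abs(P[...,0])<90)&(P[...,2]>50)&(P[...,2]<170);print("pin",m.sum(),P[m].mean(0))
m=(hsv[...,2]<70)&(P[...,2]>60)&(P[...,2]<340)&(P[...,0]<-140)&(P[...,0]>-175)&(abs(P[...,1])<50);print("bar",P[m].mean(0),m.sum())
im2,_,_=cloud("side")
cv2.imwrite("pics/v9.png",np.hstack([cv2.resize(im[40:260,30:430],(480,264)),cv2.resize(im2[120:300,120:340],(320,264))]))
```

```text
25.35 [ 661.2 -202.3  231.3] [0.997 0.075 0.    0.   ] [-0.5  0.8 -0.6] 0.24395412257501956 [ 0.044  0.552  0.319  1.45  -0.179  1.169  0.539]
tilt 0.0012826306439714644 6329 89.86847962912088 98.03628741486446
pin 44 [ -58.29268425 -187.23699312   76.30367449]
bar [-157.03816644    0.30947924   84.59726128] 102
```

View pics/v9.png

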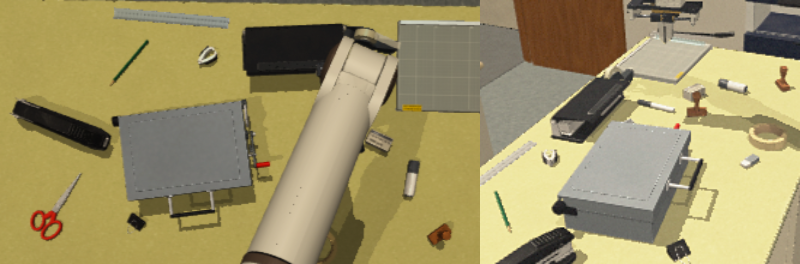

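The lid is shut (tilt 0.001 rad), the pin is thrown over and the bystanders are undisturbed. I hand the job in.

```bash
python3 -c "
from bench import r
print(r.job_done())"
```

```text
the job is handed in; nothing more can be done
None
```

The stamp is in the blue tray, the pawl is thrown over and the lid is shut. I handed the job in at about 25 s; it reports no verdict.

- **Lid:** I raised it by the pull to about 1.31 rad and let go, and it propped itself. The bar then measured about 320 mm high, as expected for the highest notch.
- **Stamp:** The drive turns the tool only about the vertical, so I could not lean the gripper under the lid. I tilted the stamp about 40° in the fingers on the desk, brought it in under the lid, set its front edge down in the tray, and let it rock upright when released.
- **Pawl:** I pushed the pin forward with closed fingers, backed off, and let the lid sink on its own.

**Last checks**
- **Stamp position:** It stood upright at bin (47.5, 90) mm, against the tray centre at (46, 90). Its top was at about 82 mm, so it stood on the tray floor. I measured this before the lid closed; the shut lid hides it, so I could not check it again.
- **Lid and pawl:** The lid's tilt measured 0.001 rad. The pin was at bin x −58, z 76, which is its thrown-over position.
- **Lid speed:** I did not measure how fast the lid sank. It was still up 1 s after the throw and was shut when I looked again about 7 s later.
- **Other things:** They looked undisturbed in the last pictures, but I did not measure them. The arm hid the tape roll and some others from the top camera. The two boxes in the bin were in place when last seen, before the lid shut.

No check failed or disagreed.

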